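Wedge a new cabinet door shut

TASK

The newly hung cabinet door has no catch yet: push it fully shut, then slide the yellow wedge thin end first along the bench under the free half of the door, square to its face, and tap it in bit by bit until it bites firmly and jams the door shut (a push of about 15 N, never forced, or the small hinges bend). Let go and leave the wedge jammed there, lying flat on the bench, and leave the other tools where they are.

Things in the scene. Friction and masses are not known exactly. Their poses are not given: they have to be found in the camera images.
- cabinet: Small pale cabinet fixed on the bench. Origin: on the bench right under the door's hinge axis. x: level, into the cabinet, square to the shut door; y: from the hinge along the shut door to its free end; z up. Carcase x 20 to 170, y -10 to 245 mm, top 195 mm up, on feet 30 mm high at its corners (inner faces y 14 and 221 mm), so the wedge's thin end can pass beneath.
- door (a joint): Swing of the dark door, rad: 0 shut against its stop, growing as the free end swings out to the cabinet's -x. Starts ajar (0.3 to 0.7); light friction, stays where left. Panel 18 mm thick, 170 mm high; shut, it spans x 0 to 18, y 4 to 240 mm in the cabinet's frame. Its foot is 9 to 17 mm above the bench, differing from one hanging to the next and not measured: feel for it.
- knob_place (a point): Where the outer face of the door's brass knob (20 mm in diameter, standing 20 mm out from the door's front) is when the door is shut: cabinet x -20, y 222, about 143 mm above the bench.
- under_door (a point): Point on the bench below the shut door's front face, 140 mm from the hinge (cabinet x 0, y 140): a good place for the wedge. The hinges yield upward about 1 mm per 15 N once the door's weight (3.4 N) is carried. The jammed wedge must press on the door with more than 5 N, but never with more than 18 N.
- wedge: Loose yellow wedge, red band at its thick end: 180 mm long, 34 mm wide, 5 mm thick at the thin end, 28 mm at the thick end, about 80 g. Origin: centre of its flat underside; x along its length to the thin end, z up. Best held across its width near the thick end (x about -70 mm), where it is 26 mm thick, so that the hand stays clear of the door.
- wedge_tip (a point): Middle of the wedge's thin end, at its underside, 90 mm from the wedge's origin. Under the door, the sloping top meets the lower front edge of the door; each mm pushed in lifts the door 0.13 mm, and the level push needed is about 1.2 to 1.8 times the force on the door (friction about 0.6 above and below, more if the hand bears down). Let go, it stays jammed.
- plane: Bystander: wooden block plane, 150 x 46 x 50 mm, lying on the bench. Origin: centre of its underside, x along its length.
- hammer: Bystander: hammer, 240 mm long, lying on the bench with its head to its +x. Origin: on its underside.
- square: Bystander: try square with blue stock (100 mm) and steel blade (140 mm), lying on the bench. Origin: underside of the stock's middle.
There are look-alikes about, which are no part of the job. There is more than one size of the wedge; the one meant has the size given above.

How it is judged:
By the outcome, as a careful person would: the job done as asked, in the order asked, and still so for the second after the job is handed in, with the robot touching nothing.
It also fails if it takes over 72 s, if anything falls off the work surface, if the arm or the gripper's body presses on something with over 40 N, if the wrist force passes 120 N, or if a joint passes its speed limit or range.

ROBOT

A 7-joint arm with a two-finger parallel gripper is mounted at the origin on the work surface. World frame = base frame: x ahead of the robot, y to its left, z up, the work surface at z = 0. Lengths are in mm, angles in degrees, forces in N, time in s.
With the tool pointing down it reaches from about 425 to 950 mm from the base axis. Payload 4.7 kg.
Tool frame: the origin (TCP) lies at the very end of the fingers, on their centre line; the grasp point (between the pads) lies 19 mm behind it (r.hold_point_z is the distance from the TCP to the grasp point, in mm); z points along the fingers, y is the line along which they close (so a half turn about z gives the same grasp; the last joint's range is limited). The gripper opens to 87 mm and grips with 3 to 60 N. Pads are 19 mm wide; open, the fingers measure 117 mm over their backs; the gripper's body (75 mm by 190 mm) begins 51 mm behind the grasp point.
Start: joints at [-72.244, 26.849, -2.785, 87.806, 1.381, 65.374, -4.715], TCP at [224.3, 636.662, 222.573] pointing down, gripper open.
Joint ranges: [-148.3, 148.3], [-19.14, 114.17], [-79.39, 73.82], [5.75, 140.21], [-59.74, 239.74], [12.07, 113.84], [-152.46, 152.46]. Speed limits (degrees/s): [147.25, 147.25, 180, 180, 180, 180, 180].

INTERFACE

Orientations are given as [roll, pitch, yaw] about the fixed x, y, z axes, in that order (R = Rz(yaw) Ry(pitch) Rx(roll)).
In Python, from station import r, monitor, cams gives the robot as it stands. Calls block until the motion is done:
- r.move_ptp(position, orientation): joint-space move of the TCP to a pose.
- r.movel(position, rotation=None, feed=150, guard=None): straight line of the TCP; rotation=None keeps the orientation; feed is the mean speed in mm/s. With guard (N) it stops when the force on the tool has changed by that much, and returns True; else False.
- r.movej(angles): joint-space move.
- r.move_gripper(opening, grasp_force=None): finger opening in mm; grasp_force is the grip in N (None keeps the last); returns when the fingers have stopped.
- r.hold(seconds).
- r.solve_ik(position, orientation): joint angles nearest the present ones, or None.
- monitor.state(): the state.
- cams.get_image(name): name is "scene" or "top"; returns the picture (400x640x3 uint8, red, green, blue); there is no depth.
- cams.get_calibration(name): a dict with "fx", "fy", "cx", "cy" (pixels), "D" ([k1, k2, p1, p2, k3] as OpenCV has them; the pictures are not rectified), "R" (3x3) and "t" (3): a world point X has camera coordinates R X + t. Camera axes: x right, y down, z forward; pixel columns grow to the right and rows downward; lengths in mm; the calibration is good to about 2 mm. A picture is of the moment at which its call begins. get_calibration takes no time and is no camera call.
A pose or a line that the arm cannot do raises r.PlanningError and nothing moves.
- r.job_done(): hands the job in; it is judged then, once.
The state is a dict: "time_s": time; "qpos": joint angles; "dq": joint speeds; "joint_torque": joint torques, N m; "ee_pos": TCP position; "tool_rot": TCP orientation; "force": force on the tool from outside, world axes, zero at the start; "ft_torque": the same for the moment, N m; "gripper_width": finger opening in mm; "grip_force": force on a finger pad.
Only numpy, scipy, OpenCV 4.12 (cv2) and the standard library are available. Lean on these libraries where they do the work, as an engineer would, in place of code of your own. Each camera call takes 0.05 s, during which the arm holds its last target. There are 200 camera calls.

## Working session

There is one attempt and no reset: what is moved stays moved. The work goes in short steps, each a Python script; the robot and the scene stay as the last script left them, time stands still between calls to the robot, and variables do not carry over. Pictures are saved under pics/ and viewed, at most 10 in all, crops included, and the job is handed in when it is done.

```bash
ls; mkdir -p pics; python3 - <<'E'
from station import r, monitor, cams
import cv2
for n in("scene","top"):
    im=cams.get_image(n); cv2.imwrite(f"pics/{n}0.png",im[:,:,::-1])
    print(n,cams.get_calibration(n))
print(monitor.state())
E
```

```text
pics
scene {'fx': 486.9996972098707, 'fy': 486.9996972098707, 'cx': 314.4266965276156, 'cy': 193.78883308317904, 'D': array([0.02556406, 0.        , 0.        , 0.        , 0.        ]), 'R': array([[ 0.85025759,  0.52610349,  0.01664796],
       [ 0.37606086, -0.58502968, -0.71855306],
       [-0.36829372,  0.61721584, -0.69527285]]), 't': array([-403.59239123, -163.20243607, 1439.26006032])}
top {'fx': 411.58668983397, 'fy': 411.58668983397, 'cx': 311.8035649939458, 'cy': 198.49914011029725, 'D': array([-0.07018319,  0.        ,  0.        ,  0.        ,  0.        ]), 'R': array([[-0.02548641, -0.99959497, -0.01266237],
       [-0.99843772,  0.02608287, -0.04941451],
       [ 0.04972477,  0.01138319, -0.99869809]]), 't': array([ -56.00573531,  505.46395292, 1287.05754691])}
{'time_s': 0.1, 'qpos': array([-72.24427108,  26.89204656,  -2.78352869,  87.86691921,
         1.38314555,  65.37495628,  -4.7154376 ]), 'dq': array([-0.03950491, -0.24626012,  0.07760289, -0.14461713,  0.06979664,
       -0.08682835,  0.04098467]), 'joint_torque': array([ 1.67332135e-03, -5.09166348e+01, -8.08098586e-02, -2.36827075e+01,
       -6.15388784e-02,  3.45185108e-02,  6.38919164e-05]), 'ee_pos': array([224.16454736, 636.12044802, 221.61155807]), 'tool_rot': array([-1.79899872e+02,  5.94695460e-03,  1.60590379e+02]), 'force': array([-0.00097175, -0.19269317, -0.426656  ]), 'ft_torque': array([ 0.01852634, -0.03837942,  0.01750018]), 'grip_force': 0.0, 'gripper_width': 86.62727115817877}
```

View pics/scene0.png

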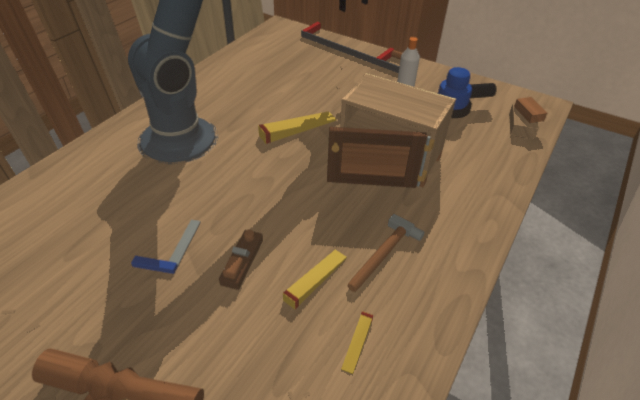

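View pics/top0.png

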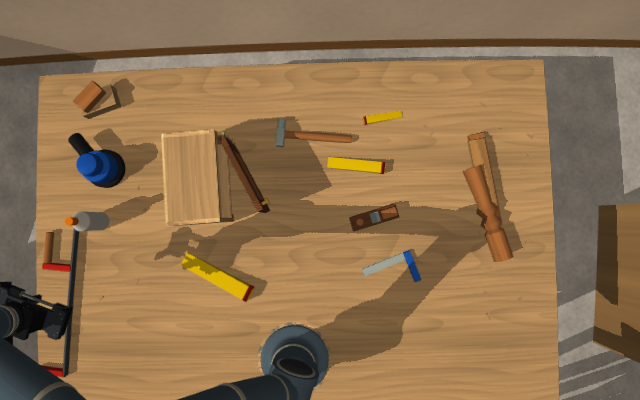

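The top view shows the cabinet at (195,177) with the door ajar, its hinge near (222,137) and its free end near (265,210). The medium wedge at (328..385,165) is about 57 px long, or 180 mm, so it is the right one. The yellow pieces at (217,277) and (383,117) are look-alikes.

```bash
python3 - <<'E'
import cv2
a=cv2.imread("pics/top0.png")[110:240,150:400]; cv2.imwrite("pics/tc.png",cv2.resize(a,None,fx=3.2,fy=3.2,interpolation=cv2.INTER_CUBIC))
a=cv2.imread("pics/scene0.png")[70:310,270:470]; cv2.imwrite("pics/sc.png",cv2.resize(a,None,fx=2.5,fy=2.5,interpolation=cv2.INTER_CUBIC))
E
```

```text
(no output)
```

View pics/tc.png

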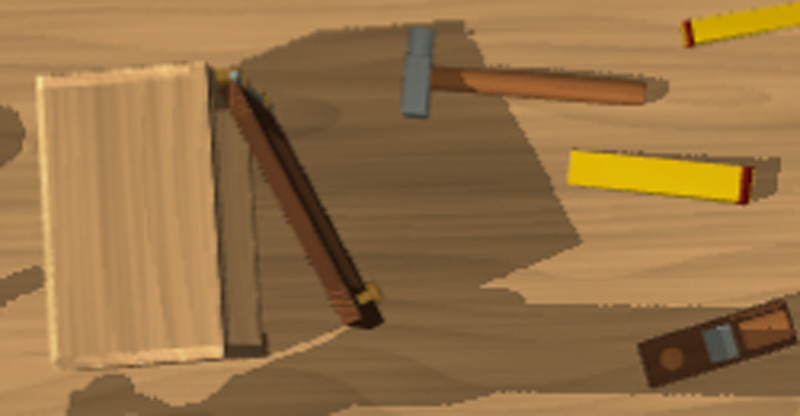

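View pics/sc.png

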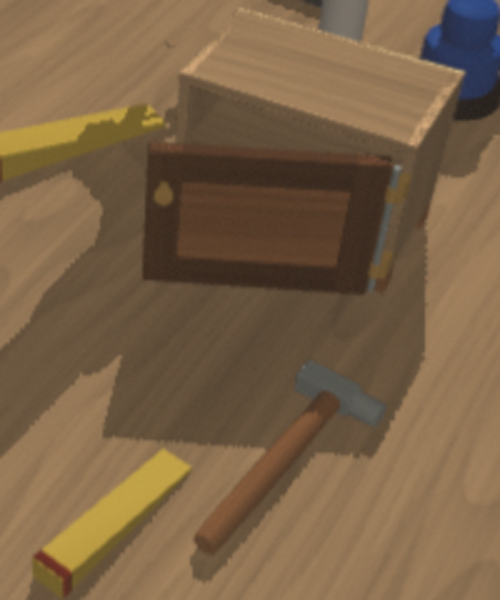

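```bash
cat >fit.py <<'E'
import numpy as np,cv2
from scipy.optimize import least_squares
from station import cams
C={n:cams.get_calibration(n) for n in("scene","top")}
def proj(n,X):
    c=C[n];K=np.array([[c["fx"],0,c["cx"]],[0,c["fy"],c["cy"]],[0,0,1]])
    return cv2.projectPoints(np.array(X,float).reshape(-1,3),cv2.Rodrigues(c["R"])[0],c["t"],K,c["D"])[0][:,0]
def world(p,L):  # p=x,y,yaw(rad),dz
    L=np.array(L,float);c,s=np.cos(p[2]),np.sin(p[2])
    return np.c_[p[0]+c*L[:,0]-s*L[:,1],p[1]+s*L[:,0]+c*L[:,1],L[:,2]+p[3]]
def fit(obs,p0):  # obs: name->(local pts, px)
    f=lambda p:np.concatenate([(proj(n,world(p,L))-px).ravel() for n,(L,px) in obs.items()])
    return least_squares(f,p0,x_scale=[10,10,.1,10],loss="soft_l1")
E
cat >m1.py <<'E'
from fit import *
T=lambda a:np.array(a)/3.2+[150,110]-.35
S=lambda a:np.array(a)/2.5+[270,70]-.3
Lc=[(170,-10,195),(20,-10,195),(20,245,195),(170,245,195)]
cab=fit({"top":(Lc,T([(40,77),(207,63),(222,358),(55,368)])),"scene":(Lc,S([(462,72),(412,145),(182,72),(240,10)]))},[700,200,1.5,0])
Lw=[(90,-17,5),(90,17,5),(-90,-17,28),(-90,17,28)]
w=fit({"top":(Lw,T([(570,150),(569,184),(752,168),(745,204)])),"scene":(Lw,S([(190,467),(165,450),(72,580),(37,552)]))},[600,-150,1.5,0])
for q in(cab,w): print(q.x.round(3),np.degrees(q.x[2]).round(2),q.fun.reshape(-1,2).round(1).tolist())
def door(v): # swing, foot
    a,foot=v;c,s=np.cos(a),np.sin(a)
    P=np.array([(0,240,foot+170),(0,4,foot+170),(0,240,foot),(-20,222,143)],float)
    L=np.c_[c*P[:,0]-s*P[:,1],s*P[:,0]+c*P[:,1],P[:,2]]
    W=world([*cab.x[:3],0],L)
    return np.r_[(proj("scene",W)-S([(150,143),(390,160),(145,278),(160,195)])).ravel(),(proj("top",W[[0,3]])-T([(382,322),(375,294)])).ravel()]
d=least_squares(door,[.5,13],x_scale=[.1,5]);print(d.x,d.fun.reshape(-1,2).round(1).tolist())
from station import r
P=world([*cab.x[:3],0],[(0,0,0),(0,140,0),(-20,222,143),(-150,140,0)]);print(P.round(1))
E
python3 m1.py
```

```text
[6.83572e+02 1.71505e+02 1.61200e+00 7.00000e-02] 92.36 [[-0.7, -0.3], [0.4, 0.0], [0.6, 0.2], [-1.2, 0.6], [0.6, 0.4], [1.0, 1.2], [-1.9, 0.1], [-0.3, -1.0]]
[ 608.395 -207.379    1.432   -2.201] 82.07 [[-0.9, -0.1], [-1.7, -0.2], [-0.6, -0.4], [0.5, -1.0], [1.2, -0.0], [-0.4, -0.6], [-3.0, -0.1], [-1.2, 2.2]]
[ 0.43882599 19.55865941] [[-2.1, 1.2], [0.9, 0.1], [-2.4, -0.6], [0.1, 1.2], [-5.3, -1.6], [2.2, -1.4]]
[[683.6 171.5   0. ]
 [543.7 165.7   0. ]
 [462.6 142.4 143. ]
 [549.9  15.9   0. ]]
```

```bash
cat >h.py <<'E'
import numpy as np
from station import r,monitor,cams
cab=np.array([683.6,171.5]);yc=92.36
def cw(x,y,z,o=cab,yaw=yc):
    c,s=np.cos(np.radians(yaw)),np.sin(np.radians(yaw));return [o[0]+c*x-s*y,o[1]+s*x+c*y,z]
def cl(p):
    c,s=np.cos(np.radians(yc)),np.sin(np.radians(yc));d=np.array(p[:2])-cab
    return np.r_[c*d[0]+s*d[1],-s*d[0]+c*d[1],p[2]].round(1)
def st(msg=""):
    s=monitor.state();F=s["force"];t=np.radians(yc)
    print(msg,round(s["time_s"],2),"loc",cl(s["ee_pos"]),"rpy",s["tool_rot"].round(1),"F_push %.1f F_side %.1f Fz %.1f"%(F[0]*np.cos(t)+F[1]*np.sin(t),-F[0]*np.sin(t)+F[1]*np.cos(t),F[2]),"w %.1f"%s["gripper_width"],"grip %.1f"%s["grip_force"],flush=True)
    return s
E
python3 - <<'E'
from h import *
for y in(yc,yc-180): print(y,r.solve_ik(cw(-150,165,130),[180,0,y]),r.solve_ik(cw(-200,140,60),[180,0,y]))
r.movel([224,636,330],feed=300)
yaw=yc
q=r.solve_ik(cw(-150,165,300),[180,0,yaw]); q2=r.solve_ik(cw(-150,165,300),[180,0,yaw-180])
now=monitor.state()["qpos"]
if q is None or (q2 is not None and abs(q2-now).max()<abs(q-now).max()): yaw-=180
print(yaw)
r.move_ptp(cw(-150,165,300),[180,0,yaw]);st()
r.move_gripper(0)
r.movel(cw(-150,165,130),feed=250);st()
print(r.movel(cw(10,165,130),feed=45,guard=10));st()
r.hold(.3);st()
import cv2;cv2.imwrite("pics/t1.png",cams.get_image("top")[110:260,150:400,::-1].repeat(3,0).repeat(3,1))
E
```

```text
92.36 [-30.03578696  20.62638734  29.75127079 115.04697947 -13.67604085
  47.67766669   9.77256674] [-22.23224249  29.15607694  28.05200298 114.25336888 -20.293026
  41.34610214  20.59768036]
-87.64 [ -52.98172323   31.83141653   64.04550512  116.07097959  -35.62796824
   54.49806505 -147.83407978] [ -44.43587959   43.47732846   63.47755315  115.33280757  -49.57645669
   53.97094303 -131.96741708]
92.36
 3.06 loc [-148.6  164.8  299.9] rpy [-180.    -0.    92.5] F_push 0.2 F_side 0.6 Fz 0.4 w 87.3 grip 0.0
 5.42 loc [-150.2  163.9  131.1] rpy [179.9  -0.   92.3] F_push 0.6 F_side -0.5 Fz 1.9 w 0.3 grip 0.0
True
 8.21 loc [-10.1 165.3 129.6] rpy [-179.9    0.4   92.3] F_push -3.5 F_side -1.2 Fz 1.4 w 0.5 grip 1.6
 8.51 loc [ -9.6 165.5 129.4] rpy [-179.9    0.4   92.3] F_push -5.6 F_side -0.4 Fz 3.1 w 0.6 grip 2.5
```

View pics/t1.png

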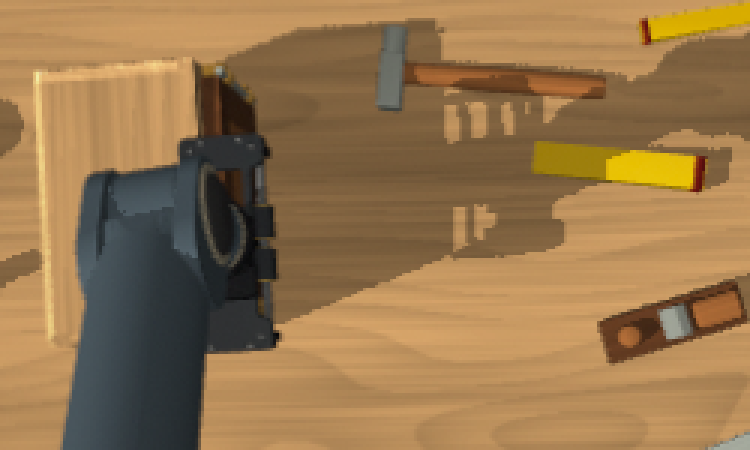

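```bash
cat >>m1.py <<'E'
for e in ([(570,150),(569,184),(752,168),(745,204)],):
    o={"top":(Lw,T(e))};f=lambda p:(proj("top",world([*p,0],Lw))-T(e)).ravel()
    q=least_squares(f,[608,-207,1.43]);print("top only",q.x,np.degrees(q.x[2]),q.fun.round(1))
E
python3 m1.py|tail -1
```

```text
top only [ 606.70726111 -209.25891914    1.42025428] 81.37457620801062 [-0.2 -0.  -1.1 -0.1  0.2  0.3  1.1 -0.2]
```

The picture shows the door shut along the carcase front at column 230, with the fingers against it. The wedge is untouched at (535..705,165). Next I fetch the wedge.

```bash
python3 - <<'E'
from h import *
import cv2
W=lambda x,z:cw(x,0,z,o=np.array([607.4,-208.5]),yaw=81.7)
r.movel(cw(-60,165,130),feed=200)
r.movel(cw(-120,165,150),feed=300)
r.move_ptp(W(-73,110),[180,0,81.7]); r.move_gripper(62)
print(r.movel(W(-73,4),feed=110,guard=8));st("down")
r.move_gripper(20,grasp_force=45);st("grip")
cv2.imwrite("pics/t2.png",cams.get_image("top")[110:260,150:400,::-1].repeat(3,0).repeat(3,1))
s0=monitor.state()["ee_pos"]
r.movel([*s0[:2],45],feed=100);st("lift")
r.move_ptp(cw(-215,140,45),[180,0,yc]);st("there")
r.movel(cw(-215,140,9),feed=80)
print(r.movel(cw(-215,140,3.5),feed=20,guard=4));st("bench")
cv2.imwrite("pics/s2.png",cams.get_image("scene")[70:310,250:470,::-1].repeat(3,0).repeat(3,1)[:600])
cv2.imwrite("pics/t3.png",cams.get_image("top")[110:260,150:400,::-1].repeat(3,0).repeat(3,1))
E
```

```text
False
down 12.92 loc [-448.8  104.7    4.8] rpy [179.9   0.   81.7] F_push -0.4 F_side -0.3 Fz 0.0 w 62.1 grip 0.0
grip 13.53 loc [-448.3  105.2    4.1] rpy [180.   -0.   81.7] F_push -0.3 F_side 0.8 Fz 1.6 w 33.7 grip 45.0
lift 14.13 loc [-448.2  105.    45.5] rpy [180.   -0.   81.7] F_push 0.5 F_side -0.0 Fz -1.0 w 33.7 grip 45.0
there 15.07 loc [-217.   139.4   45.2] rpy [1.799e+02 1.000e-01 9.220e+01] F_push -0.4 F_side -0.4 Fz -0.1 w 33.7 grip 45.0
True
bench 15.98 loc [-215.   139.5    4.1] rpy [179.9  -0.   92.4] F_push 0.4 F_side 0.3 Fz 5.5 w 33.7 grip 45.0
```

View pics/s2.png

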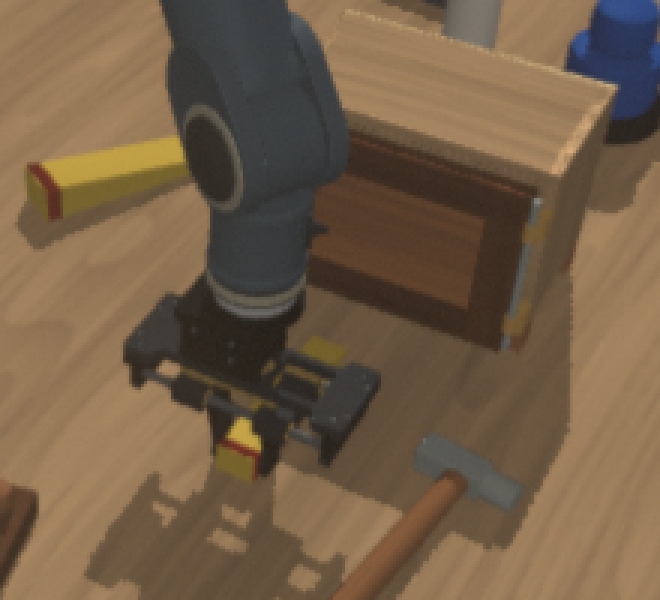

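View pics/t3.png

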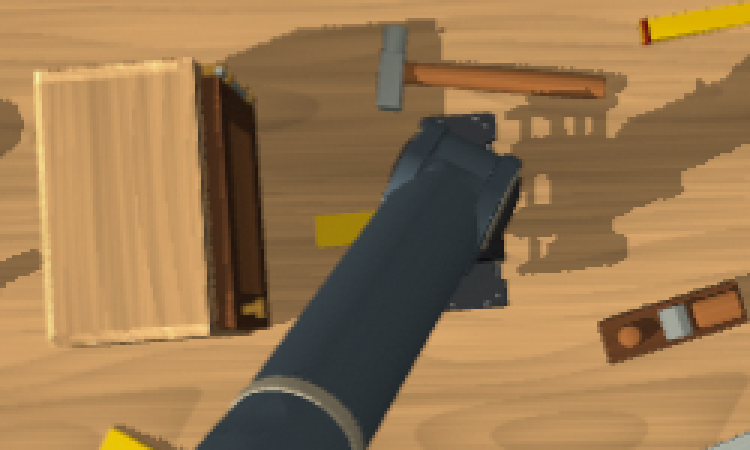

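The door is shut against the carcase, and the held wedge lies flat with its tip at (316,230), square to the door. Next I slide it in and feel for the door's foot.

```bash
python3 - <<'E'
from h import *
z=4.4
r.movel(cw(-213,140,z),feed=20);st("z")
print(r.movel(cw(-140,140,z),feed=50,guard=8));st("near")
print(r.movel(cw(-60,140,z),feed=15,guard=5));s=st("contact")
r.hold(.2);st("settled")
E
```

```text
z 16.35 loc [-212.6  140.2    4.2] rpy [-179.9    0.    92.4] F_push 0.5 F_side 0.5 Fz -0.4 w 33.5 grip 45.0
False
near 17.96 loc [-140.5  140.     4.4] rpy [-179.9    0.    92.3] F_push 0.1 F_side -0.1 Fz -2.1 w 33.6 grip 45.0
True
contact 20.28 loc [-113.6  140.1    4.1] rpy [-1.80e+02  1.00e-01  9.23e+01] F_push 1.7 F_side -0.0 Fz 1.9 w 34.0 grip 45.0
settled 20.48 loc [-113.6  140.1    4.1] rpy [-1.799e+02  1.000e-01  9.230e+01] F_push 2.1 F_side -0.8 Fz 4.1 w 34.1 grip 45.0
```

```bash
cat >tap.py <<'E'
from h import *
import sys
x,n,dx,z,lim=float(sys.argv[1]),int(sys.argv[2]),float(sys.argv[3]),float(sys.argv[4]),float(sys.argv[5])
for i in range(n):
    x+=dx; r.movel(cw(x,140,z),feed=10)
    f=[]
    for k in range(3): r.hold(.06); f.append(monitor.state()["force"])
    F=np.mean(f,0);s=monitor.state()
    p=-(F[0]*np.cos(np.radians(yc))+F[1]*np.sin(np.radians(yc)))
    print("cmd %.1f act %s push %.1f Fz %.1f w %.1f t %.1f"%(x,cl(s["ee_pos"]),p,F[2],s["gripper_width"],s["time_s"]),flush=True)
    if p>lim: break
E
python3 tap.py -114 8 1 4.6 9
```

```text
cmd -113.0 act [-113.6  140.2    4.4] push 1.8 Fz -1.0 w 33.6 t 21.0
cmd -112.0 act [-113.5  140.2    4.6] push 5.3 Fz -1.1 w 33.8 t 21.4
cmd -111.0 act [-112.8  140.3    4.5] push 5.8 Fz -0.7 w 33.6 t 21.9
cmd -110.0 act [-112.2  140.3    4.6] push 6.8 Fz -1.2 w 33.5 t 22.3
cmd -109.0 act [-111.5  140.4    4.6] push 7.1 Fz -0.8 w 33.7 t 22.7
cmd -108.0 act [-110.9  140.4    4.6] push 7.9 Fz -0.8 w 33.8 t 23.1
cmd -107.0 act [-110.2  140.4    4.6] push 8.3 Fz -0.6 w 33.5 t 23.6
cmd -106.0 act [-109.6  140.5    4.6] push 8.6 Fz -1.2 w 33.5 t 24.0
```

```bash
python3 tap.py -106 14 1 4.6 14.5
```

```text
cmd -105.0 act [-108.9  140.5    4.6] push 9.7 Fz -1.3 w 33.7 t 24.4
cmd -104.0 act [-108.2  140.5    4.5] push 10.7 Fz -0.7 w 33.9 t 24.8
cmd -103.0 act [-107.6  140.5    4.6] push 10.6 Fz -0.7 w 34.0 t 25.3
cmd -102.0 act [-106.9  140.6    4.6] push 11.6 Fz -0.7 w 33.5 t 25.7
cmd -101.0 act [-106.2  140.6    4.5] push 12.3 Fz -0.5 w 34.2 t 26.1
cmd -100.0 act [-105.6  140.6    4.5] push 13.1 Fz -1.0 w 33.5 t 26.5
cmd -99.0 act [-104.9  140.7    4.5] push 12.7 Fz -0.8 w 33.7 t 27.0
cmd -98.0 act [-104.2  140.7    4.5] push 13.9 Fz -1.4 w 33.5 t 27.4
cmd -97.0 act [-103.5  140.7    4.5] push 14.9 Fz -1.1 w 33.6 t 27.8
```

```bash
python3 - <<'E'
from h import *
import cv2
r.hold(.5);a=st("hold")
for x in(-99,-101,-102.5,-103.5): r.movel(cw(x,140,4.6),feed=10);r.hold(.1);st(x)
cv2.imwrite("pics/s4.png",cv2.resize(cams.get_image("scene")[70:270,270:470,::-1],None,fx=3,fy=3,interpolation=cv2.INTER_CUBIC))
E
```

```text
hold 28.32 loc [-103.5  140.7    4.5] rpy [-179.9    0.6   92.1] F_push -13.8 F_side 0.4 Fz -1.2 w 33.7 grip 45.0
-99 28.77 loc [-103.6  140.6    4.4] rpy [-179.8    0.5   92.1] F_push -11.1 F_side 0.5 Fz -2.0 w 33.8 grip 45.0
-101 29.22 loc [-103.6  140.6    4.3] rpy [-179.8    0.4   92.2] F_push -7.8 F_side -0.3 Fz -3.3 w 33.5 grip 45.0
-102.5 29.62 loc [-103.7  140.4    4.3] rpy [-179.8    0.3   92.2] F_push -6.0 F_side 0.3 Fz -2.7 w 33.4 grip 45.0
-103.5 29.97 loc [-103.8  140.3    4.4] rpy [-179.8    0.2   92.3] F_push -4.9 F_side 0.3 Fz -4.3 w 33.8 grip 45.0
```

View pics/s4.png

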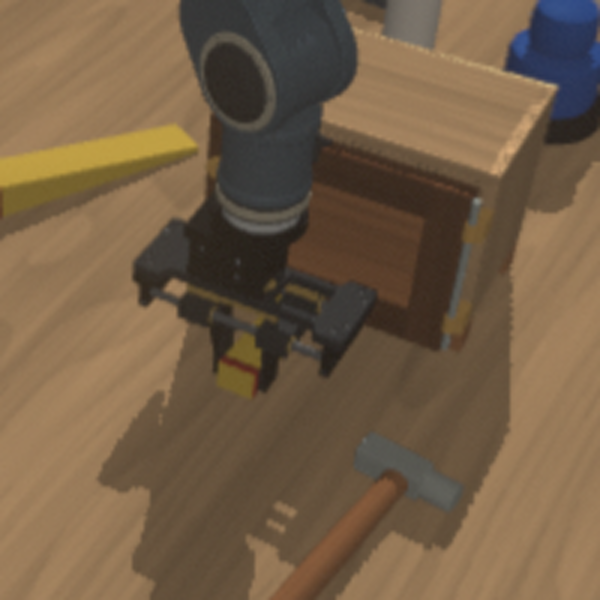

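```bash
python3 - <<'E'
from h import *
import cv2
for x,z in((-104.5,4.4),(-105.5,4.2),(-106,4.1)):
    r.movel(cw(x,140,z),feed=10);r.hold(.1);s=st(x)
r.move_gripper(50);st("open")
r.movel(cw(-105,140,130),feed=100);st("up")
r.movel(cw(-260,140,250),feed=250)
r.hold(.3)
cv2.imwrite("pics/s5.png",cams.get_image("scene")[:,:,::-1])
cv2.imwrite("pics/t5.png",cams.get_image("top")[:,:,::-1])
a=cv2.resize(cv2.imread("pics/s5.png")[110:230,300:440],(560,480),interpolation=cv2.INTER_CUBIC)
b=cv2.resize(cv2.imread("pics/t5.png")[120:240,200:260],(240,480),interpolation=cv2.INTER_CUBIC)
cv2.imwrite("pics/c5.png",np.hstack([a,b]))
E
```

```text
-104.5 30.37 loc [-103.9  140.2    4.3] rpy [-179.8    0.2   92.3] F_push -1.2 F_side -0.7 Fz -4.1 w 33.7 grip 45.0
-105.5 30.72 loc [-104.2  140.1    4.2] rpy [-1.799e+02  1.000e-01  9.240e+01] F_push 1.5 F_side 0.3 Fz -3.1 w 33.3 grip 45.0
-106 31.07 loc [-104.5  139.9    4.2] rpy [-1.799e+02  1.000e-01  9.240e+01] F_push 5.5 F_side -0.2 Fz -2.8 w 33.6 grip 45.0
open 31.69 loc [-106.2  140.     4.1] rpy [-179.9    0.2   92.3] F_push -1.1 F_side 0.1 Fz -0.3 w 50.0 grip 0.0
up 33.1 loc [-105.   140.5  129.4] rpy [-179.8    0.2   92.3] F_push -0.4 F_side 1.0 Fz 0.4 w 50.3 grip 0.0
```

View pics/c5.png

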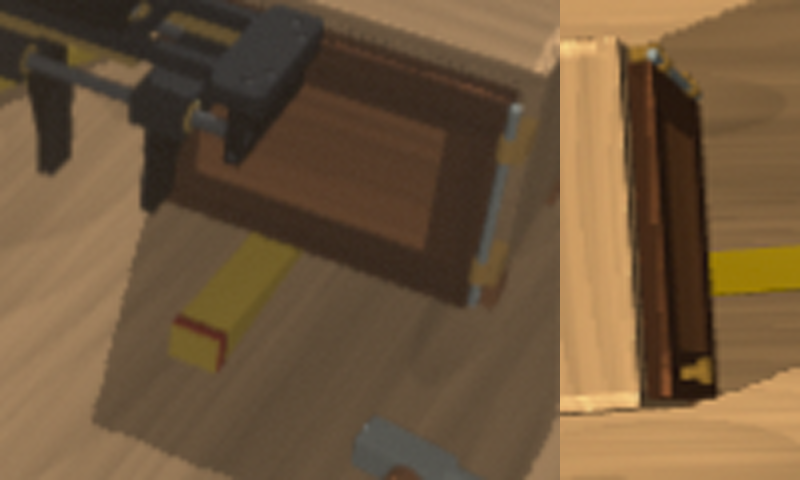

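The wedge is under the shut door and square to it, with its red end at (200,345), and the door is flush. My slight pull on release (5 N) may have eased the jam, so I check with a gentle tap from behind.

```bash
python3 - <<'E'
from h import *
r.move_gripper(0)
r.move_ptp(cw(-165,140,60),[180,0,yc]); r.movel(cw(-165,140,8),feed=100,guard=8);st("down")
print(r.movel(cw(-115,140,8),feed=15,guard=4));st("touch")
E
python3 - <<'E'
E
x=$(python3 -c "
from h import *
print(cl(monitor.state()['ee_pos'])[0])"); echo $x; sed 's/hold(.06)/hold(.04)/' tap.py>tap2.py; python3 tap2.py $x 14 1 8 13.5
```

```text
down 37.02 loc [-165.4  139.5    8.4] rpy [180.    0.   92.3] F_push -0.2 F_side 0.9 Fz -0.4 w 0.5 grip 0.0
True
touch 39.0 loc [-134.5  140.3    7.7] rpy [-1.80e+02  1.00e-01  9.24e+01] F_push -0.9 F_side -0.1 Fz 0.9 w 0.3 grip 0.2
-134.5
cmd -133.5 act [-134.5  140.4    7.8] push 4.3 Fz -2.6 w 0.5 t 39.4
cmd -132.5 act [-134.3  140.3    7.8] push 6.5 Fz -2.4 w 0.8 t 39.8
cmd -131.5 act [-134.1  140.3    7.8] push 8.0 Fz -2.9 w 0.1 t 40.2
cmd -130.5 act [-134.   140.3    7.8] push 9.4 Fz -2.8 w 0.1 t 40.5
cmd -129.5 act [-133.8  140.3    7.9] push 11.2 Fz -3.3 w 0.3 t 40.9
cmd -128.5 act [-133.6  140.3    7.9] push 12.3 Fz -2.9 w 0.4 t 41.3
cmd -127.5 act [-133.2  140.3    7.9] push 13.1 Fz -2.8 w 0.4 t 41.7
cmd -126.5 act [-132.7  140.2    7.9] push 14.3 Fz -2.9 w 0.6 t 42.0
```

```bash
python3 - <<'E'
from h import *
import cv2
r.movel(cw(-134,140,8),feed=15)
r.movel(cw(-165,140,8),feed=80);r.movel(cw(-200,140,200),feed=200);r.move_ptp(cw(-300,140,300),[180,0,yc])
r.hold(.5);st()
a=cams.get_image("scene")[:,:,::-1];b=cams.get_image("top")[:,:,::-1]
cv2.imwrite("pics/s6.png",cv2.resize(np.vstack([a,b]),(480,600),interpolation=cv2.INTER_AREA))
E
```

```text
45.47 loc [-299.7  140.   299.8] rpy [-180.    -0.    92.4] F_push -0.0 F_side -0.4 Fz -0.4 w 0.3 grip 0.0
```

View pics/s6.png

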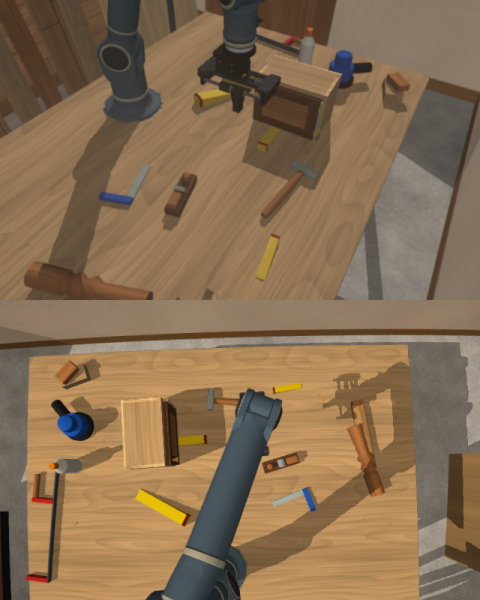

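The door is shut with the wedge jammed square beneath it at (192,440), the other tools are untouched, and the arm is clear. I hand the job in.

```bash
python3 -c "
from station import r
print(r.job_done())"
```

```text
the job is handed in; nothing more can be done
None
```

I handed the job in at about 45 s of the 72 s: the door is shut, and the wedge is jammed flat and square under it about 140 mm from the hinge, with a last push of 14.3 N (an estimated 10 N on the door), and the other tools were not touched.

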